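# Weigh the moisture dish boxed in behind the sample containers

## Robot

A 6-joint arm with a two-finger parallel gripper is mounted at the origin on the work surface. World frame = base frame: x ahead of the robot, y to its left, z up, the work surface at z = 0. Lengths are in mm, angles in rad, forces in N, time in s.
With the tool pointing down it reaches from about 300 to 775 mm from the base axis. Payload 14.6 kg.
Tool frame: the origin (TCP) lies on the front face of the gripper's body, between the roots of the fingers; the fingertips stand 73 mm ahead of it and the grasp point (between the pads) lies 54 mm ahead of it; z points along the fingers, y is the direction in which the jaws open and shut (so a half turn about z gives the same grasp; the last joint's range is limited). The gripper opens to 85 mm and grips with 20 to 120 N. Pads are 22 mm wide; open, the fingers measure 114 mm over their backs; the gripper's body (76 mm by 85 mm) begins 54 mm behind the grasp point. The pads swing forward as they close: fully open they stand 13 mm farther back than shut.
Start: joints at [-0.067, 0.3, 1.521, -0, 1.321, -0.067], TCP at [549.991, -0.002, 303.881] pointing down, gripper open.
Joint ranges: [-3.03, 3.03], [-0.79, 2.21], [0.23, 2.52], [-1.04, 4.18], [0, 3.07], [-2.55, 2.55]. Speed limits (rad/s): [2.22, 2.22, 2.57, 3.14, 3.14, 3.14].

## Interface

Orientations are given as a rotation vector (axis times angle).
In Python, from plant import r gives the robot as it stands.
- The arm moves only by the shell command python3 -m crank 'ROWS' [FORCE]. ROWS is JSON, a list that holds one entry, the list of rows, each a list of 5 numbers: the shift along the tool's x, y, z in cm, then the turn about the tool's z in degrees, then the closure, from 0 (fully open) to 1 (shut). A call has 1 to 12 rows; each row shifts and turns the commanded pose from where the row before left it, along the tool's axes as they then stand; what a row does not reach is not made up. A row lasts 1/12 s, in which the tool goes at most 41.7 mm and 7.16 degrees, less where a joint would pass 70% of its speed; a pose out of reach is approached as far as the arm can. A call with a gripper value outside its range is refused whole. The fingers move at their own pace and stop on an object; FORCE is the grip in N (left out, the last holds). Time passes only in rows, so rows that do not move let the fingers close. It gives the time, the measured TCP pose, the force and the opening at its end, in the units of the state.
- r.read_state(): the state, without advancing time (a new reading comes with each control period).
- r.grab_frame(name): name is "scene" or "side" or "wrist"; returns the picture (480x640x3 uint8, red, green, blue); there is no depth.
- r.calibration(name): a dict with "fx", "fy", "cx", "cy" (pixels), "extrinsics" (4x4, takes a point from world to camera coordinates). Camera axes: x right, y down, z forward; pixel columns grow to the right and rows downward; lengths in mm; the calibration is good to about 2 mm. A picture is of the moment at which its call begins: read the wrist's pose just before it. calibration takes no time and is no camera call; for the wrist camera it gives the pose at the moment of the call.
- r.finish_job(): hands the job in, once; it reports no verdict.
The state is a dict: "clock": time; "joint_pos": joint angles; "joint_vel": joint speeds; "joint_efforts": joint torques, N m; "position": TCP position; "eef_rot": TCP orientation; "ft_force": force on the tool from outside, world axes, zero at the start; "moment": the same for the moment, N m; "gripper_width": finger opening in mm.
Only numpy, scipy, OpenCV 4.12 (cv2) and the standard library are available. Lean on these libraries where they do the work, as an engineer would, in place of code of your own. Each camera call takes 0.05 s, during which the arm holds its last target. There are 200 camera calls.

## Task

Lift the three tall containers (round bottle, square bottle, metal canister) out of the wooden sample tray and stand all three on the black mat, then take the low aluminium dish that they hemmed in and set it in the middle of the balance pan. Only then put each tall container back upright in the tray at the spot where it stood before. Do not tip any of these over, and leave the small vial and the little carton in the tray where they are.

Things in the scene. Friction and masses are not known exactly. Their poses are not given: they have to be found in the camera images.
- dish: low lidded aluminium moisture dish, round, 51 mm across (lid; 49 mm below), 35 mm tall; it stands in the far half of the tray with tall containers close on its left, right and near side, so no gripper fits round it before they are cleared. Origin: centre of its underside, z up
- round_bottle: tall round white plastic bottle: body 54 mm across and 78 mm high, sloping shoulder up to 91 mm, then a straight grey screw cap 36 mm across from 91 to 124 mm (the top). About 0.2 kg, cap fixed on. Origin: centre of its underside, z up
- square_bottle: tall square white plastic bottle: body 50 x 50 mm and 80 mm high, short neck, then a straight round grey screw cap 34 mm across from 88 to 120 mm (the top). About 0.2 kg, cap fixed on. Origin: centre of its underside, z up, x and y square to its sides
- canister: tall plain metal canister, straight cylinder 48 mm across, with a lid 50 mm across from 96 mm to its top at 116 mm. About 0.2 kg, lid fixed on. Origin: centre of its underside, z up
- tray: fixed brown fibreboard tray, 220 mm (its x, roughly away from the robot) x 240 mm (y), walls 8 mm thick, 25 mm high; floor 6 mm thick, on which all stands. The tall containers stand on the dish's near side (tray -x), left (+y) and right (-y), which is where varies, their centres about 62 mm from the dish's. Origin: centre of its underside
- mat: fixed flat black rubber mat lying on the table to one side of the tray, 240 mm (its x) x 180 mm (its y), 4 mm thick: the side area. Origin: centre of its underside, z up
- balance: fixed white laboratory balance on the other side of the tray. Round steel pan 110 mm across, its top 70 mm above the table; housing 170 mm wide (y), 55 mm high, reaching 125 mm to the front (-x, display) and 85 mm to the back. Origin: directly below the pan's centre at table height, z up
- vial: bystander: small amber vial with white cap, 26 mm across, 46 mm tall, in the near half of the tray towards its left corner. Origin: centre of its underside
- carton: bystander: small cardboard carton 34 x 50 x 30 mm high, in the near half of the tray towards its right corner. Origin: centre of its underside
Mind the look-alikes: they are no part of the job. Leave any purple look-alike of the square_bottle alone. What is shaped like the canister but red is not meant.

How it is judged (in metres and radians):
On the way, in this order (a step that is already met when the one before it is completed fails the run):
1. all three tall containers stand upright on the mat while the dish is still where it was in the tray (x of round_bottle in the frame of mat between -0.105 and 0.105 m and y of round_bottle in the frame of mat between -0.075 and 0.075 m and z of each of round_bottle, square_bottle, canister in the frame of mat below 0.012 m and angle between each of round_bottle, square_bottle, canister's own z axis and vertical below 0.15 rad and linear speed of each of round_bottle, square_bottle, canister below 0.05 m/s and x of square_bottle in the frame of mat between -0.105 and 0.105 m and y of square_bottle in the frame of mat between -0.075 and 0.075 m and x of canister in the frame of mat between -0.105 and 0.105 m and y of canister in the frame of mat between -0.075 and 0.075 m and distance of dish from where it was at the start of the episode below 0.03 m), for 0.2 s.
2. the dish stands in the middle of the balance pan while the three containers are still on the mat (x of round_bottle in the frame of mat between -0.105 and 0.105 m and y of round_bottle in the frame of mat between -0.075 and 0.075 m and z of each of round_bottle, square_bottle, canister in the frame of mat below 0.012 m and angle between each of round_bottle, square_bottle, canister, dish's own z axis and vertical below 0.15 rad and linear speed of each of round_bottle, square_bottle, canister below 0.05 m/s and x of square_bottle in the frame of mat between -0.105 and 0.105 m and y of square_bottle in the frame of mat between -0.075 and 0.075 m and x of canister in the frame of mat between -0.105 and 0.105 m and y of canister in the frame of mat between -0.075 and 0.075 m and horizontal distance between dish and balance below 0.015 m and z of dish in the frame of balance between 0.064 and 0.077 m and linear speed of dish below 0.03 m/s), for 0.2 s.
At the end, for the whole second after the job is handed in: The dish stands upright and at rest on the balance pan with its centre within 15 mm of the pan's centre, and each of the three tall containers stands upright and at rest in the tray within 15 mm of where it stood at the start (turning about its own axis does not matter) (horizontal distance between dish and balance below 0.015 m and z of dish in the frame of balance between 0.064 and 0.077 m and angle between each of dish, round_bottle, square_bottle, canister's own z axis and vertical below 0.15 rad and linear speed of each of dish, round_bottle, square_bottle, canister below 0.03 m/s and distance of each of round_bottle, square_bottle, canister from where it was at the start of the episode below 0.015 m); the robot touches nothing.
It fails at once if a container or the dish is tipped over (more than about 35 degrees) (angle between any of round_bottle, square_bottle, canister, dish's own z axis and vertical above 0.6 rad).
It fails at once if the vial or the carton is moved more than 20 mm (distance of any of vial, carton from where it was at the start of the episode above 0.02 m).
It also fails if it takes over 147 s, if anything falls off the work surface, if the arm or the gripper's body presses on something with over 40 N, if the wrist force passes 120 N, or if a joint passes its speed limit or range.

## Working session

There is one attempt and no reset: what is moved stays moved. The work goes in short steps, Python scripts to look and compute and a shell command to move; the robot and the scene stay as the last step left them, time stands still between calls to the robot, and variables do not carry over. Pictures are saved under pics/ and viewed, about 12 in all and at most 16, crops included, and the job is handed in when it is done.

```bash
mkdir -p pics; ls
python3 - <<'E'
from plant import r
import cv2,numpy as np
print(r.read_state())
for n in("scene","side","wrist"):
    c=r.calibration(n); print(n,c["fx"],c["fy"],c["cx"],c["cy"],np.round(c["extrinsics"],3).tolist())
    cv2.imwrite(f"pics/{n}0.png",r.grab_frame(n)[:,:,::-1])
E
```

```text
pics
{'clock': 0.0, 'joint_pos': array([-6.65948437e-02,  3.00481903e-01,  1.52159358e+00,  3.80497671e-06,
        1.32065785e+00, -6.66145271e-02]), 'joint_vel': array([ 0.00104205, -0.00152062, -0.00040573,  0.00182043, -0.00173882,
       -0.00054837]), 'joint_efforts': array([ 2.33377898e-03, -5.43485534e+01, -3.61782753e+01,  2.82532977e-05,
        4.14875918e-03, -3.55991256e-05]), 'position': array([5.49854854e+02, 1.02190641e-02, 3.03310042e+02]), 'eef_rot': array([-2.22081176e+00, -2.22085337e+00,  1.17515791e-03]), 'ft_force': array([-0.67072012, -0.08570738,  0.36695684]), 'moment': array([ 0.01057069, -0.01466656, -0.01972688]), 'gripper_width': 85.3671869795751}
scene 530.4689639661865 530.4689639661865 313.0507293463742 235.9740216345519 [[0.693, 0.721, -0.003, -397.115], [0.485, -0.469, -0.738, -222.59], [-0.534, 0.51, -0.675, 1544.055], [0.0, 0.0, 0.0, 1.0]]
side 461.6464256601149 461.6464256601149 318.36200044359066 233.19569817598455 [[-0.966, -0.259, -0.001, 560.456], [-0.178, 0.669, -0.722, 120.442], [0.188, -0.697, -0.692, 833.777], [0.0, 0.0, 0.0, 1.0]]
wrist 359.01225499697824 359.01225499697824 322.42680826909765 239.30499219759602 [[1.0, -0.001, -0.001, -549.579], [-0.001, -0.958, 0.288, -37.173], [-0.002, -0.288, -0.958, 379.348], [0.0, 0.0, 0.0, 1.0]]
```

View pics/scene0.png

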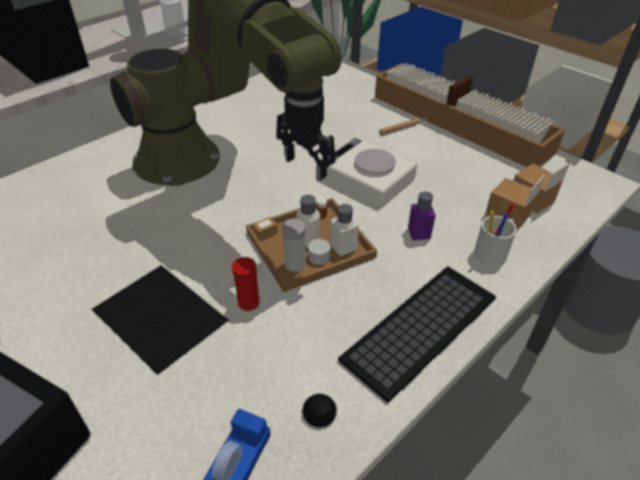

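View pics/wrist0.png

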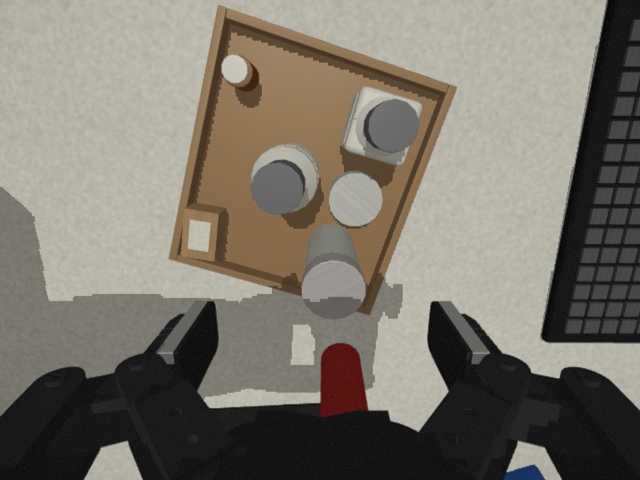

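View pics/side0.png

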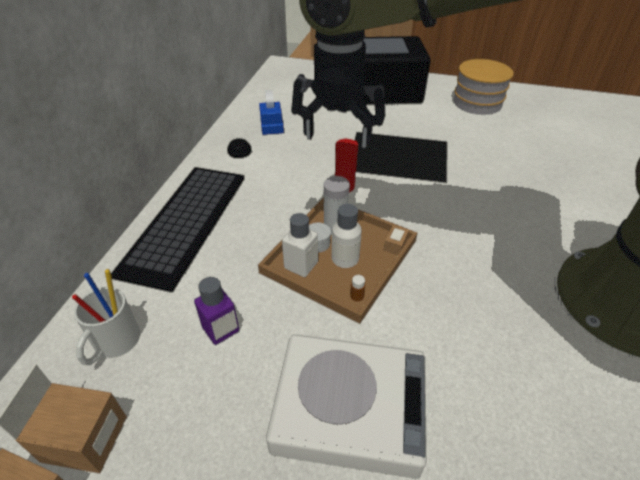

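The wrist view shows the round cap at (278,187), the square cap at (391,125), the canister lid at (334,290) and the dish at (356,200). The side view has the pan at (337,386). In the scene view the mat corners are (161,265), (94,308), (159,372) and (228,319), and the red decoy stands between mat and tray.

```bash
cat > h.py <<'E'
from plant import r
import numpy as np
def ray(n,u,v,z,c=None):
    c=c or r.calibration(n); E=np.array(c["extrinsics"]); R,t=E[:3,:3],E[:3,3]
    o=-R.T@t; d=R.T@np.array([(u-c["cx"])/c["fx"],(v-c["cy"])/c["fy"],1])
    return (o+d*(z-o[2])/d[2]).round(1)
E
python3 - <<'E'
from h import *
for k,n,u,v,z in [("trayTL","wrist",220,7,25),("trayTR","wrist",455,88,25),("trayBL","wrist",170,258,25),("trayBR","wrist",370,313,25),
("sq","wrist",391,125,126),("rd","wrist",278,187,130),("can","wrist",334,290,122),("dish","wrist",356,200,41),("vial","wrist",236,69,52),("carton","wrist",199,236,36),
("pan","scene",375,161,70),("pan","side",337,386,70),("redtop","scene",244,266,116),("redtop","side",346,145,116),
("mat","scene",161,265,4),("mat","scene",94,308,4),("mat","scene",159,372,4),("mat","scene",228,319,4),("mat","side",360,134,4),("mat","side",447,143,4),("mat","side",447,180,4),
("sq","scene",345,212,126),("rd","scene",308,201,130),("can","scene",294,228,122),("purple","scene",425,198,120)]:
    p=ray(n,u,v,z); print(k,n,p,np.hypot(*p[:2]).round())
E
```

```text
trayTL wrist [463. 174.  25.] 495.0
trayTR wrist [669. 110.  25.] 678.0
trayBL wrist [392.6 -51.8  25. ] 396.0
trayBR wrist [ 600.9 -115.1   25. ] 612.0
sq wrist [594.9  76.7 126. ] 600.0
rd wrist [519.7  36.7 130. ] 521.0
can wrist [558.6 -43.2 122. ] 560.0
dish wrist [581.1  11.3  41. ] 581.0
vial wrist [479.2 121.8  52. ] 494.0
carton wrist [428.8 -25.1  36. ] 430.0
pan scene [470.8 327.3  70. ] 573.0
pan side [463.7 335.1  70. ] 572.0
redtop scene [ 573.8 -192.   116. ] 605.0
redtop side [ 568.6 -186.3  116. ] 598.0
mat scene [ 345.1 -266.5    4. ] 436.0
mat scene [ 356.9 -438.1    4. ] 565.0
mat scene [ 589.9 -423.4    4. ] 726.0
mat scene [ 578.7 -251.2    4. ] 631.0
mat side [ 577.1 -417.4    4. ] 712.0
mat side [ 350.3 -432.6    4. ] 557.0
mat side [ 340.2 -272.1    4. ] 436.0
sq scene [606.2  66.3 126. ] 610.0
rd scene [525.  31. 130.] 526.0
can scene [563.9 -47.3 122. ] 566.0
purple scene [694.4 239.5 120. ] 735.0
```

```bash
python3 -m crank '[[[4,0,0,0,0],[4,0,0,0,0],[0,0,0,0,0],[0,0,0,0,0]]]' 40
python3 - <<'E'
from h import *
import cv2,json
c=r.calibration("wrist"); json.dump({k:np.array(v).tolist() for k,v in c.items()},open("c1.json","w"))
f=r.grab_frame("wrist"); cv2.imwrite("pics/w1.png",cv2.resize(f,(800,600),interpolation=cv2.INTER_CUBIC)[:,:,::-1])
E
```

```text
clock: 0.48
position: [549.8, 81.6, 303.6]
eef_rot: [-2.218, -2.224, 0.001]
ft_force: [0.1, -0.6, 0.4]
gripper_width: 85.2
```

View pics/w1.png

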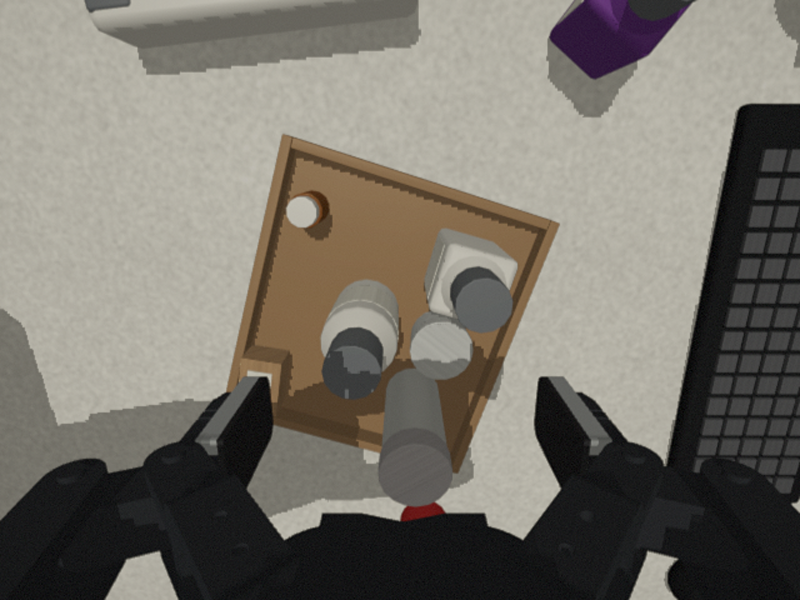

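The caps are now at (352,369), (483,303) and (415,468), and the dish is at (442,348), in 800x600 pixels.

Run:
```python
from h import *
import json
c=json.load(open("c1.json"))
for k,u,v,z in [("sq",483,303,126),("rd",352,369,130),("can",415,468,122),("dish",442,348,41),("TL",286,135,25),("TR",558,223,25),("BL",230,393,25)]:
    print(k,ray("wrist",u/1.25,v/1.25,z,c))
print(r.read_state()["position"])
```

```text
sq [595.9  77.7 126. ]
rd [519.5  37.7 130. ]
can [557.8 -37.6 122. ]
dish [580.9  13.6  41. ]
TL [464.  174.7  25. ]
TR [669.1 111.1  25. ]
BL [400.  -35.5  25. ]
[549.8796548   80.41518215 303.63920603]
```

```bash
python3 -m crank '[[[-2.15,-1.5,0,0,0],[-2.15,-1.5,0,0,0],[0,0,3,0,0],[0,0,3,0,0],[0,0,3,0,0],[0,0,2.4,0,0],[0,0,2,0,0],[0,0,0,0,0],[0,0,0,0,0]]]' 40; python3 -m crank '[[[0,0,0,0,0.3],[0,0,0,0,0.5],[0,0,0,0,0.8],[0,0,0,0,0.8],[0,0,0,0,0.8],[0,0,0,0,0.8],[0,0,0,0,0.8]]]' 40
```

```text
clock: 1.28
position: [519.9, 36.2, 169.8]
eef_rot: [-2.222, -2.22, 0.002]
ft_force: [1.0, -0.5, -0.4]
gripper_width: 85.2
clock: 1.87
position: [520.1, 37.0, 170.8]
eef_rot: [2.221, 2.221, 0.001]
ft_force: [-2.7, 1.1, 7.1]
gripper_width: 34.2
```

```bash
python3 -m crank '[[[0,0,-0.4,0,0.8],[0,0,-1,0,0.8],[0,0,-2,0,0.8],[0,0,-2,0,0.8],[0,0,-2,0,0.8],[0,0,-2,0,0.8],[0,0,-2,0,0.8],[0,0,-1.5,0,0.8],[0,0,-0.5,0,0.8],[0,0,0,0,0.8],[0,0,0,0,0.8]]]' 40; python3 -m crank '[[[-1.5,-0.25,0,0,0.8],[-3,-0.5,0,0,0.8],[-4,-0.5,0,0,0.8],[-4,-0.5,0,0,0.8],[-4,-0.5,0,0,0.8],[-4,-0.5,0,0,0.8],[-4,-0.5,0,0,0.8],[-4,-0.5,0,0,0.8],[-4,-0.5,0,0,0.8],[-4,-0.5,0,0,0.8],[-2.5,-0.5,0,0,0.8],[-1.2,-0.5,0,0,0.8]]]' 40;  python3 -m crank '[[[0,0,0,0,0.8],[0,0,0,0,0.8]]]'
python3 - <<'E'
from h import *
import cv2,json
c=r.calibration("wrist"); json.dump({k:np.array(v).tolist() for k,v in c.items()},open("c2.json","w"))
f=r.grab_frame("wrist"); cv2.imwrite("pics/w2.png",f[:,:,::-1])
E
```

```text
clock: 2.78
position: [519.8, 37.0, 303.4]
eef_rot: [-2.221, -2.221, 0.001]
ft_force: [-0.2, -0.1, -2.7]
gripper_width: 33.9
clock: 3.78
position: [461.3, -367.9, 301.9]
eef_rot: [-2.222, -2.217, 0.001]
ft_force: [-0.1, 0.4, -2.3]
gripper_width: 34.0
clock: 3.95
position: [462.2, -364.7, 302.8]
eef_rot: [-2.221, -2.219, -0.0]
ft_force: [0.6, -0.1, -2.5]
gripper_width: 34.0
```

View pics/w2.png

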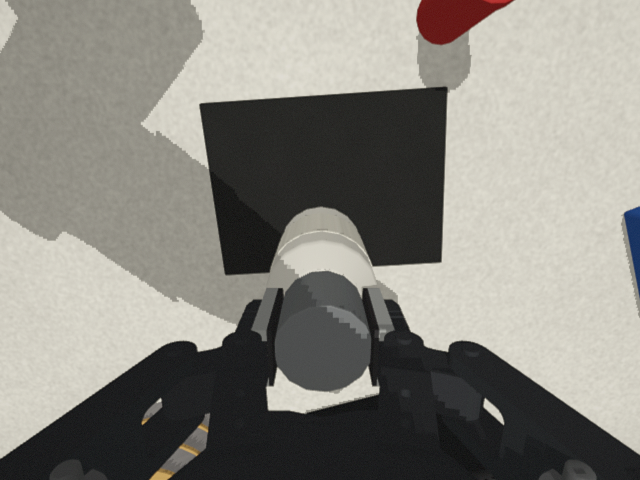

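The held bottle hangs upright and the mat corners show at (200,104), (447,87), (441,262) and (226,274).

Run:
```python
from h import *
import json
c=json.load(open("c2.json"))
P=np.array([ray("wrist",u,v,4,c) for u,v in [(200,104),(447,87),(441,262),(226,274)]])
print(P,P.mean(0))
```

```text
[[ 344.1 -266.     4. ]
 [ 580.6 -251.4    4. ]
 [ 591.2 -428.4    4. ]
 [ 355.2 -442.1    4. ]] [ 467.775 -346.975    4.   ]
```

```bash
python3 -m crank '[[[0,0,1,0,0.8],[0,0,2,0,0.8],[0,0,2.5,0,0.8],[0,0,2.5,0,0.8],[0,0,2.5,0,0.8],[0,0,1.5,0,0.8],[0,0,1,0,0.8],[0,0,0.5,0,0.8],[0,0,0,0,0.8],[0,0,0,0,0.8]]]' 40; python3 -m crank '[[[0,0,0,0,0.5],[0,0,0,0,0.4],[0,0,0,0,0.3],[0,0,0,0,0.3],[0,0,-1,0,0.3],[0,0,-3,0,0.3],[0,0,-4,0,0],[0,0,-4,0,0],[0,0,-1.5,0,0],[0,0,0,0,0]]]' 40
```

```text
clock: 4.83
position: [462.9, -364.6, 169.4]
eef_rot: [2.22, 2.221, 0.0]
ft_force: [1.0, 0.4, -2.7]
gripper_width: 34.0
clock: 5.67
position: [463.0, -365.5, 309.6]
eef_rot: [2.216, 2.216, 0.001]
ft_force: [0.5, 0.3, -0.7]
gripper_width: 85.6
```

```bash
python3 -m crank '[[[3.7,1.1,0,0,0],[3.7,1.1,0,0,0],[3.7,1.1,0,0,0],[3.7,1.1,0,0,0],[3.7,1.1,0,0,0],[3.7,1.1,0,0,0],[3.7,1.1,0,0,0],[3.7,1.1,0,0,0],[3.7,1.1,0,0,0],[3.7,1.1,0,0,0],[3.7,1.1,0,0,0],[3.5,1.1,0,0,0]]]' 40; python3 -m crank '[[[0,0,0,0,0],[0,0,0,0,0]]]'
```

```text
clock: 6.67
position: [594.4, 79.2, 303.5]
eef_rot: [-2.221, -2.221, 0.001]
ft_force: [0.6, -0.5, 1.0]
gripper_width: 85.4
clock: 6.83
position: [594.4, 78.6, 303.0]
eef_rot: [-2.218, -2.224, 0.002]
ft_force: [-0.2, -1.2, 0.1]
gripper_width: 85.4
```

```bash
python3 -m crank '[[[0,0.1,3,0,0],[0,0,3,0,0],[0,0,3,0,0],[0,0,2.6,0,0],[0,0,2,0,0],[0,0,0,0,0],[0,0,0,0,0.3],[0,0,0,0,0.6],[0,0,0,0,0.8],[0,0,0,0,0.8],[0,0,0,0,0.8],[0,0,0,0,0.8]]]' 40; python3 -m crank '[[[0,0,0,0,0.8],[0,0,0,0,0.8],[0,0,-0.6,0,0.8],[0,0,-1,0,0.8],[0,0,-2,0,0.8],[0,0,-2,0,0.8],[0,0,-2,0,0.8],[0,0,-2,0,0.8],[0,0,-2,0,0.8],[0,0,-1.5,0,0.8],[0,0,-0.5,0,0.8],[0,0,0,0,0.8]]]' 40
```

```text
clock: 7.83
position: [595.9, 77.0, 169.3]
eef_rot: [2.22, 2.22, 0.002]
ft_force: [0.2, -1.5, 6.2]
gripper_width: 31.8
clock: 8.83
position: [595.6, 77.1, 305.5]
eef_rot: [2.22, 2.22, 0.003]
ft_force: [-0.6, 0.1, -1.5]
gripper_width: 32.1
```

```bash
python3 -m crank '[[[-1.6,-0.9,0,0,0.8],[-3,-1.6,0,0,0.8],[-3.6,-1.8,0,0,0.8],[-3.6,-1.8,0,0,0.8],[-3.6,-1.8,0,0,0.8],[-3.6,-1.8,0,0,0.8],[-3.6,-1.8,0,0,0.8],[-3.6,-1.8,0,0,0.8],[-3.6,-1.8,0,0,0.8],[-3.6,-1.8,0,0,0.8],[-3.6,-1.8,0,0,0.8],[-3,-1.6,0,0,0.8]]]' 40; python3 -m crank '[[[-1.2,-1,0,0,0.8],[0,0,0,0,0.8],[0,0,2,0,0.8],[0,0,2.5,0,0.8],[0,0,2.5,0,0.8],[0,0,2.5,0,0.8],[0,0,2.2,0,0.8],[0,0,1,0,0.8],[0,0,0.6,0,0.8],[0,0,0.4,0,0.8],[0,0,0,0,0.8],[0,0,0,0,0.8]]]' 40
```

```text
clock: 9.83
position: [390.8, -324.8, 302.9]
eef_rot: [-2.221, -2.22, 0.0]
ft_force: [0.8, 0.3, -2.5]
gripper_width: 31.7
clock: 10.83
position: [382.9, -335.2, 167.9]
eef_rot: [2.22, 2.22, -0.0]
ft_force: [-0.6, 0.4, -1.3]
gripper_width: 32.0
```

```bash
python3 -m crank '[[[0,0,0,0,0.5],[0,0,0,0,0.4],[0,0,0,0,0.3],[0,0,0,0,0.3],[0,0,-1.2,0,0.3],[0,0,-3,0,0.3],[0,0,-4,0,0],[0,0,-4,0,0],[0,0,-1.5,0,0],[0,0,0,0,0]]]' 40;python3 -m crank '[[[2.94,1.75,0,0,0],[2.94,1.75,0,0,0],[2.94,1.75,0,0,0],[2.94,1.75,0,0,0],[2.94,1.75,0,0,0],[2.94,1.75,0,0,0],[2.94,1.75,0,0,0],[2.94,1.75,0,0,0],[2.94,1.75,0,0,0],[0,0,0,0,0],[0,0,0,0,0]]]'
python3 - <<'E'
from h import *
import cv2,json
c=r.calibration("wrist"); json.dump({k:np.array(v).tolist() for k,v in c.items()},open("c3.json","w"))
f=r.grab_frame("wrist"); cv2.imwrite("pics/w3.png",f[:,:,::-1])
E
```

```text
clock: 11.67
position: [383.1, -335.5, 308.2]
eef_rot: [2.216, 2.216, -0.0]
ft_force: [0.8, -0.3, 0.7]
gripper_width: 85.7
clock: 12.58
position: [540.2, -69.1, 302.6]
eef_rot: [-2.218, -2.223, 0.002]
ft_force: [-0.5, -0.3, -0.0]
gripper_width: 85.2
```

View pics/w3.png

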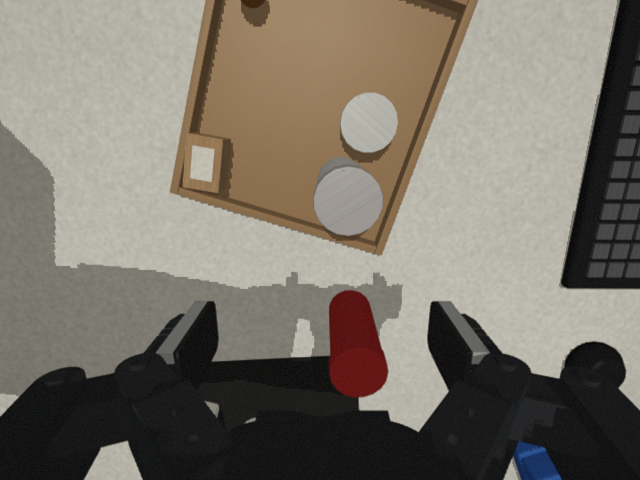

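The canister lid is at (348,201) and the dish at (369,123), with both neighbours gone.

Run:
```python
from h import *
import json
c=json.load(open("c3.json"))
for u,v,z in [(348,201,122),(369,123,41),(172,191,25),(381,253,25)]: print(ray("wrist",u,v,z,c))
```

```text
[558.  -43.3 122. ]
[580.6  10.9  41. ]
[393.5 -51.9  25. ]
[ 599.7 -115.2   25. ]
```

```bash
python3 -m crank '[[[2.8,1.8,0,0,0],[0,0,3,0,0],[0,0,3,0,0],[0,0,3,0,0],[0,0,2.9,0,0],[0,0,2,0,0],[0,0,0,0,0],[0,0,0,0,0.2],[0,0,0,0,0.4],[0,0,0,0,0.6],[0,0,0,0,0.6],[0,0,0,0,0.6]]]' 40; python3 -m crank '[[[0,0,0,0,0.6],[0,0,0,0,0.6],[0,0,-0.6,0,0.6],[0,0,-1.3,0,0.6],[0,0,-2,0,0.6],[0,0,-2,0,0.6],[0,0,-2,0,0.6],[0,0,-2,0,0.6],[0,0,-2,0,0.6],[0,0,-1.5,0,0.6],[0,0,-0.5,0,0.6],[0,0,0,0,0.6]]]' 40
```

```text
clock: 13.63
position: [558.5, -42.7, 166.9]
eef_rot: [2.22, 2.22, 0.003]
ft_force: [-1.8, -0.3, 6.7]
gripper_width: 48.7
clock: 14.63
position: [558.1, -42.4, 305.6]
eef_rot: [2.22, 2.22, 0.003]
ft_force: [-0.4, -0.2, -2.8]
gripper_width: 48.5
```

```bash
python3 -m crank '[[[-1.6,-0.1,0,0,0.6],[-3,-0.1,0,0,0.6],[-3.4,-0.1,0,0,0.6],[-3.4,-0.1,0,0,0.6],[-3.4,-0.1,0,0,0.6],[-3.4,-0.1,0,0,0.6],[-3.4,-0.1,0,0,0.6],[-3.4,-0.1,0,0,0.6],[-2.7,-0.1,0,0,0.6],[-1.5,-0.1,0,0,0.6],[0,0,0,0,0.6]]]' 40; python3 -m crank '[[[0,0,1,0,0.6],[0,0,2.5,0,0.6],[0,0,2.5,0,0.6],[0,0,2.5,0,0.6],[0,0,2.2,0,0.6],[0,0,1.5,0,0.6],[0,0,0.8,0,0.6],[0,0,0.6,0,0.6],[0,0,0.4,0,0.6],[0,0,0,0,0.6],[0,0,0,0,0.6]]]' 40; python3 -m crank '[[[0,0,0,0,0.35],[0,0,0,0,0.2],[0,0,0,0,0.2],[0,0,-1,0,0.2],[0,0,-3,0,0.2],[0,0,-4,0,0],[0,0,-4,0,0],[0,0,-2,0,0],[0,0,0,0,0],[0,0,0,0,0]]]' 40
```

```text
clock: 15.55
position: [547.1, -336.9, 302.3]
eef_rot: [-2.223, -2.217, 0.001]
ft_force: [0.2, 0.5, -1.5]
gripper_width: 48.6
clock: 16.47
position: [548.4, -334.2, 164.9]
eef_rot: [2.22, 2.221, 0.001]
ft_force: [-0.6, 0.4, 2.8]
gripper_width: 48.6
clock: 17.3
position: [548.0, -334.4, 305.6]
eef_rot: [2.22, 2.22, 0.001]
ft_force: [-0.5, 0.6, -1.5]
gripper_width: 85.2
```

Run:
```python
from h import *
import cv2
f=np.hstack([r.grab_frame("scene")[180:420,60:460],r.grab_frame("side")[80:320,240:640]])
cv2.imwrite("pics/s1.png",f[:,:,::-1]); print(r.read_state()["position"])
```

```text
[ 547.74339028 -334.24977816  302.926451  ]
```

View pics/s1.png

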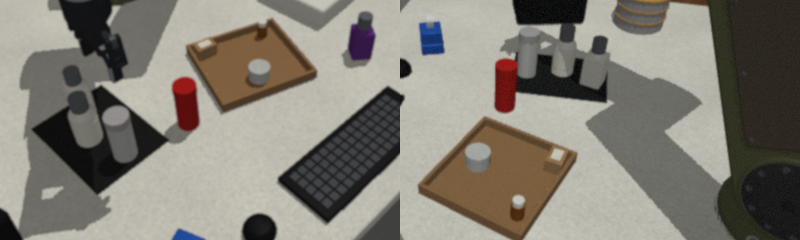

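```bash
python3 -m crank '[[[3.5,0.33,0,0,0],[3.5,0.33,0,0,0],[3.5,0.33,0,0,0],[3.5,0.33,0,0,0],[3.5,0.33,0,0,0],[3.5,0.33,0,0,0],[3.5,0.33,0,0,0],[3.5,0.33,0,0,0],[3.5,0.32,0,0,0],[3.1,0.32,0,0,0],[0,0,0,0,0],[0,0,0,0,0]]]' 40; python3 -m crank '[[[0,0,0,-7,0],[0,0,0,-7,0],[0,0,0,-7,0],[0,0,0,-7,0],[0,0,0,-7,0],[0,0,0,-7,0],[0,0,0,-7,0],[0,0,0,-7,0],[0,0,0,-7,0],[0,0,0,-7,0],[0,0,0,-7,0],[0,0,0,-7,0]]]'; python3 -m crank '[[[0,0,0,-6,0],[0,0,0,0,0],[0,0,0,0,0]]]'
```

```text
clock: 18.4
position: [580.6, 13.0, 302.6]
eef_rot: [-2.217, -2.223, 0.003]
ft_force: [1.1, -0.8, -0.6]
gripper_width: 85.4
clock: 19.4
position: [580.6, 10.3, 302.9]
eef_rot: [-0.157, -3.136, 0.0]
ft_force: [0.1, -0.0, -0.3]
gripper_width: 85.3
clock: 19.65
position: [580.7, 10.7, 303.2]
eef_rot: [-0.007, -3.14, 0.0]
ft_force: [-0.0, -0.0, -0.3]
gripper_width: 85.2
```

```bash
python3 -m crank '[[[0,0,4,0,0],[0,0,4,0,0],[0,0,4,0,0],[0,0,4,0,0],[0,0,3,0,0],[0,0,2.1,0,0],[0,0,1,0,0],[0,0,0,0,0],[0,0,0,0,0]]]' 30; python3 -m crank '[[[0,0,0,0,0.2],[0,0,0,0,0.4],[0,0,0,0,0.6],[0,0,0,0,0.6],[0,0,0,0,0.6],[0,0,0,0,0.6]]]' 30; python3 -m crank '[[[0,0,-0.5,0,0.6],[0,0,-1,0,0.6],[0,0,-3,0,0.6],[0,0,-3,0,0.6],[0,0,-4,0,0.6],[0,0,-4,0,0.6],[0,0,-4,0,0.6],[0,0,-2,0,0.6],[0,0,-0.6,0,0.6],[0,0,0,0,0.6]]]'
```

```text
clock: 20.4
position: [581.1, 11.4, 83.6]
eef_rot: [0.003, 3.141, -0.0]
ft_force: [-0.5, 0.5, 0.4]
gripper_width: 85.5
clock: 20.9
position: [581.3, 11.6, 84.3]
eef_rot: [0.0, 3.14, -0.0]
ft_force: [-2.8, 0.1, 7.4]
gripper_width: 49.1
clock: 21.73
position: [580.8, 11.6, 306.0]
eef_rot: [0.0, 3.138, -0.0]
ft_force: [0.0, -1.0, -0.9]
gripper_width: 48.8
```

```bash
python3 -m crank '[[[0.6,2,0,0,0.6],[0.6,3.2,0,0,0.6],[0.6,3.3,0,0,0.6],[0.6,3.3,0,0,0.6],[0.6,3.3,0,0,0.6],[0.6,3.3,0,0,0.6],[0.6,3.3,0,0,0.6],[0.6,3.3,0,0,0.6],[0.6,3.3,0,0,0.6],[0.6,2,0,0,0.6],[0,1,0,0,0.6],[0,0,0,0,0.6]]]';python3 -m crank '[[[0,0,0,0,0.6],[0,0,0,0,0.6]]]'
python3 - <<'E'
from h import *
import cv2,json
c=r.calibration("wrist"); json.dump({k:np.array(v).tolist() for k,v in c.items()},open("c4.json","w"))
f=r.grab_frame("wrist"); cv2.imwrite("pics/w4.png",f[:,:,::-1])
E
```

```text
clock: 22.73
position: [520.1, 326.0, 302.0]
eef_rot: [0.003, -3.139, 0.002]
ft_force: [-0.2, -0.4, -1.6]
gripper_width: 48.6
clock: 22.9
position: [521.2, 323.4, 303.2]
eef_rot: [-0.002, -3.141, 0.001]
ft_force: [-0.0, -0.5, -0.2]
gripper_width: 49.0
```

View pics/w4.png

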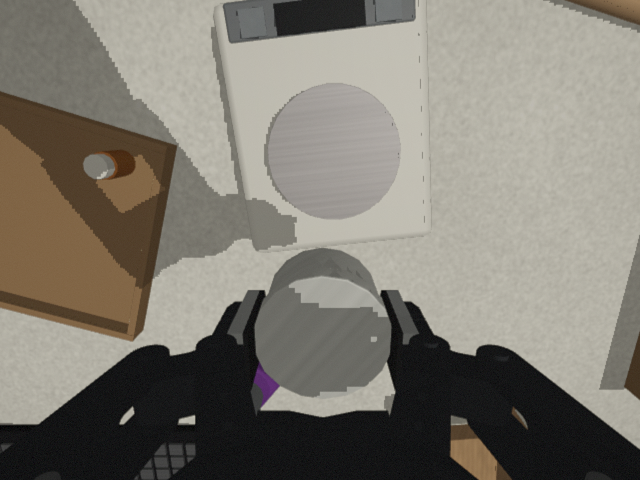

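The pan fills columns 268–400 and rows 83–218, so its centre is at (334,150). The dish is level in the grip.

Run:
```python
from h import *
import json
c=json.load(open("c4.json"))
for p in [(334,150),(268,150),(400,150),(334,83),(334,218)]: print(ray("wrist",*p,70,c))
```

```text
[462.5 332.2  70. ]
[462.3 278.   70. ]
[462.6 386.3  70. ]
[411.7 331.9  70. ]
[519.7 332.6  70. ]
```

```bash
python3 -m crank '[[[2,0.3,0,0,0.6],[2,0.3,0,0,0.6],[1.5,0.15,1,0,0.6],[0,0,2.5,0,0.6],[0,0,3,0,0.6],[0,0,3,0,0.6],[0,0,3,0,0.6],[0,0,1.5,0,0.6],[0,0,1,0,0.6],[0,0,0.4,0,0.6],[0,0,0.2,0,0.6],[0,0,0,0,0.6]]]'; python3 -m crank '[[[0,0,0,0,0.6],[0,0,0,0,0.35],[0,0,0,0,0.2],[0,0,0,0,0],[0,0,0,0,0],[0,0,-1,0,0],[0,0,-3,0,0],[0,0,-4,0,0],[0,0,-4,0,0],[0,0,-3.6,0,0],[0,0,0,0,0],[0,0,0,0,0]]]'
```

```text
clock: 23.95
position: [466.3, 331.9, 148.9]
eef_rot: [0.001, 3.14, 0.001]
ft_force: [1.5, 0.8, -1.5]
gripper_width: 48.5
clock: 24.95
position: [466.0, 332.3, 306.7]
eef_rot: [-0.0, 3.138, 0.004]
ft_force: [-0.3, -0.4, -1.3]
gripper_width: 84.9
```

```bash
python3 -m crank '[[[-4,0,0,0,0],[-1.5,0,0,0,0],[0,0,0,0,0],[0,0,0,0,0]]]'
python3 - <<'E'
from h import *
import cv2,json
c=r.calibration("wrist"); json.dump({k:np.array(v).tolist() for k,v in c.items()},open("c5.json","w"))
f=r.grab_frame("wrist"); cv2.imwrite("pics/w5.png",f[:,:,::-1])
E
```

```text
clock: 25.28
position: [520.8, 331.8, 302.4]
eef_rot: [-0.001, -3.139, 0.002]
ft_force: [-0.1, 0.4, -1.1]
gripper_width: 85.4
```

View pics/w5.png

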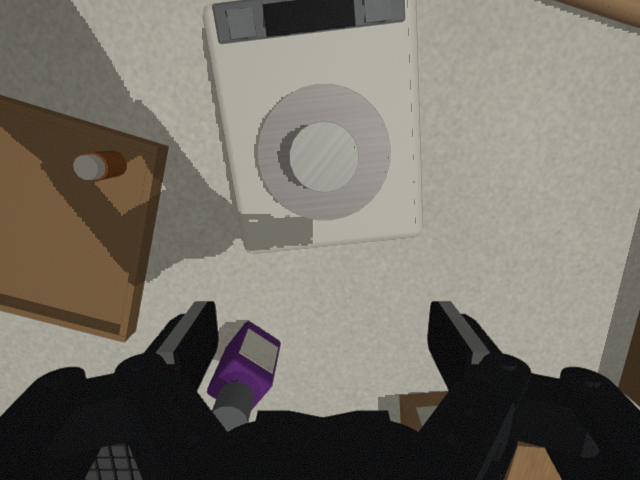

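The dish stands on the pan at (324,157), with the pan spanning columns 257–390 and rows 84–220.

Run:
```python
from h import *
import json
c=json.load(open("c5.json"))
print(ray("wrist",324,157,105,c),[ray("wrist",*p,70,c) for p in [(257,152),(390,152),(323,84),(323,220)]])
```

```text
[465.1 332.2 105. ] [array([463.2, 277.4,  70. ]), array([463.4, 386.4,  70. ]), array([411.8, 331.6,  70. ]), array([520.6, 331.4,  70. ])]
```

```bash
python3 -m crank '[[[0,0,0,7,0],[0,0,0,7,0],[0,0,0,7,0],[0,0,0,7,0],[0,0,0,7,0],[0,0,0,7,0],[0,0,0,7,0],[0,0,0,7,0],[0,0,0,7,0],[0,0,0,7,0],[0,0,0,7,0],[0,0,0,7,0]]]'; python3 -m crank '[[[-3.7,0.15,0,6,0],[-3.7,0.15,0,0,0],[-3.7,0.15,0,0,0],[-3.7,0.15,0,0,0],[-3.7,0.15,0,0,0],[-3.7,0.15,0,0,0],[-3.7,0.15,0,0,0],[-3.7,0.15,0,0,0],[-3.7,0.15,0,0,0]]]'; python3 -m crank '[[[-3.7,0.15,0,0,0],[-3.7,0.15,0,0,0],[-3.7,0.15,0,0,0],[-3.7,0.15,0,0,0],[-3.7,0.15,0,0,0],[-3.7,0.15,0,0,0],[-3.7,0.15,0,0,0],[-3.7,0.15,0,0,0],[0,0,0,0,0],[0,0,0,0,0]]]'
python3 - <<'E'
from h import *
print(r.read_state()["position"],r.read_state()["eef_rot"])
E
```

```text
clock: 26.33
position: [519.8, 332.3, 303.8]
eef_rot: [-2.108, -2.329, 0.001]
ft_force: [-0.8, -0.3, -0.8]
gripper_width: 85.5
clock: 27.08
position: [537.1, -1.7, 303.9]
eef_rot: [-2.22, -2.222, -0.0]
ft_force: [0.4, 0.7, 0.5]
gripper_width: 85.3
clock: 27.92
position: [549.5, -297.2, 303.2]
eef_rot: [-2.223, -2.219, 0.0]
ft_force: [0.3, 1.1, -1.1]
gripper_width: 85.4
[ 549.50696907 -297.22546386  303.22943806] [-2.22267868e+00 -2.21853660e+00  2.53444259e-04]
```

```bash
python3 -m crank '[[[-3.7,-0.15,0,0,0],[0,0,4,0,0],[0,0,4,0,0],[0,0,3,0,0],[0,0,2,0,0],[0,0,1,0,0],[0,0,0,0,0],[0,0,0,0,0]]]' 40; python3 -m crank '[[[0,0,0,0,0.2],[0,0,0,0,0.4],[0,0,0,0,0.6],[0,0,0,0,0.6],[0,0,0,0,0.6],[0,0,0,0,0.6]]]'
```

```text
clock: 28.58
position: [549.1, -332.8, 165.0]
eef_rot: [2.22, 2.222, 0.0]
ft_force: [0.7, 0.1, -0.4]
gripper_width: 85.4
clock: 29.08
position: [548.9, -333.9, 165.4]
eef_rot: [2.22, 2.22, 0.0]
ft_force: [-2.3, 1.0, 6.2]
gripper_width: 48.6
```

```bash
python3 -m crank '[[[0,0,-0.5,0,0.6],[0,0,-1.5,0,0.6],[0,0,-2.5,0,0.6],[0,0,-2.5,0,0.6],[0,0,-2.5,0,0.6],[0,0,-2.5,0,0.6],[0,0,-1.5,0,0.6],[0,0,-0.5,0,0.6],[0,0,0,0,0.6]]]'; python3 -m crank '[[[1.5,0.1,0,0,0.6],[3,0.1,0,0,0.6],[3.4,0.1,0,0,0.6],[3.4,0.1,0,0,0.6],[3.4,0.1,0,0,0.6],[3.4,0.1,0,0,0.6],[3.4,0.1,0,0,0.6],[3.4,0.1,0,0,0.6],[2.7,0.1,0,0,0.6],[1.6,0.1,0,0,0.6],[0,0,0,0,0.6],[0,0,0,0,0.6]]]'; python3 -m crank '[[[0,0,0,0,0.6],[0,0,1.5,0,0.6],[0,0,2.5,0,0.6],[0,0,2.5,0,0.6],[0,0,2.5,0,0.6],[0,0,2,0,0.6],[0,0,1,0,0.6],[0,0,0.8,0,0.6],[0,0,0.6,0,0.6],[0,0,0.3,0,0.6],[0,0,0,0,0.6],[0,0,0,0,0.6]]]'
```

```text
clock: 29.83
position: [548.7, -333.6, 305.2]
eef_rot: [2.22, 2.22, 0.001]
ft_force: [-0.6, 0.5, -0.8]
gripper_width: 48.3
clock: 30.83
position: [558.3, -40.5, 302.6]
eef_rot: [-2.218, -2.222, 0.002]
ft_force: [-0.2, -0.4, -2.7]
gripper_width: 48.6
clock: 31.83
position: [559.0, -41.7, 167.8]
eef_rot: [2.221, 2.22, 0.001]
ft_force: [0.8, 0.2, -1.7]
gripper_width: 48.4
```

```bash
python3 -m crank '[[[0,0,0,0,0.35],[0,0,0,0,0.2],[0,0,0,0,0.1],[0,0,-1,0,0],[0,0,-3,0,0],[0,0,-4,0,0],[0,0,-4,0,0],[0,0,-1.7,0,0],[0,0,0,0,0]]]' 40; python3 -m crank '[[[-3.25,-1.95,0,0,0],[-3.25,-1.95,0,0,0],[-3.25,-1.95,0,0,0],[-3.25,-1.95,0,0,0],[-3.25,-1.95,0,0,0],[-3.25,-1.95,0,0,0],[-3.25,-1.95,0,0,0],[-3.25,-1.95,0,0,0],[-3.25,-1.95,0,0,0],[0,0,0,0,0],[0,0,0,0,0]]]'
```

```text
clock: 32.58
position: [559.4, -41.6, 309.7]
eef_rot: [2.217, 2.217, 0.008]
ft_force: [-0.5, -0.0, 0.0]
gripper_width: 85.6
clock: 33.5
position: [382.1, -335.1, 303.6]
eef_rot: [-2.224, -2.217, -0.0]
ft_force: [0.8, 0.8, -0.2]
gripper_width: 85.4
```

```bash
python3 -m crank '[[[0,0,4,0,0],[0,0,4,0,0],[0,0,3,0,0],[0,0,1.7,0,0],[0,0,1,0,0],[0,0,0,0,0],[0,0,0,0,0.3],[0,0,0,0,0.6],[0,0,0,0,0.8],[0,0,0,0,0.8],[0,0,0,0,0.8],[0,0,0,0,0.8]]]' 40; python3 -m crank '[[[0,0,0,0,0.8],[0,0,0,0,0.8],[0,0,-0.5,0,0.8],[0,0,-1.5,0,0.8],[0,0,-2.5,0,0.8],[0,0,-2.5,0,0.8],[0,0,-2.5,0,0.8],[0,0,-2.2,0,0.8],[0,0,-1.5,0,0.8],[0,0,-0.5,0,0.8],[0,0,0,0,0.8]]]'; python3 -m crank '[[[1.2,1,0,0,0.8],[3,1.6,0,0,0.8],[3.6,1.8,0,0,0.8],[3.6,1.8,0,0,0.8],[3.6,1.8,0,0,0.8],[3.6,1.8,0,0,0.8],[3.6,1.8,0,0,0.8],[3.6,1.8,0,0,0.8],[3.6,1.8,0,0,0.8],[3.6,1.8,0,0,0.8],[3.6,1.8,0,0,0.8],[3,1.6,0,0,0.8]]]'; python3 -m crank '[[[1.6,0.9,0,0,0.8],[0,0,0,0,0.8],[0,0,0,0,0.8]]]'
```

```text
clock: 34.5
position: [383.4, -334.3, 167.9]
eef_rot: [2.22, 2.22, -0.0]
ft_force: [-0.8, 1.0, 7.2]
gripper_width: 31.5
clock: 35.42
position: [383.2, -334.1, 304.9]
eef_rot: [2.22, 2.22, -0.0]
ft_force: [0.2, -0.6, -3.0]
gripper_width: 31.9
clock: 36.42
position: [587.5, 64.6, 302.2]
eef_rot: [-2.219, -2.221, 0.002]
ft_force: [-0.2, -1.1, -1.7]
gripper_width: 32.0
clock: 36.67
position: [596.0, 78.7, 301.9]
eef_rot: [-2.218, -2.222, 0.004]
ft_force: [-0.6, -0.2, -2.6]
gripper_width: 32.0
```

```bash
python3 -m crank '[[[0,0,1.5,0,0.8],[0,0,2.5,0,0.8],[0,0,2.5,0,0.8],[0,0,2.5,0,0.8],[0,0,2,0,0.8],[0,0,1,0,0.8],[0,0,0.7,0,0.8],[0,0,0.5,0,0.8],[0,0,0.2,0,0.8],[0,0,0,0,0.8],[0,0,0,0,0.8]]]'; python3 -m crank '[[[0,0,0,0,0.5],[0,0,0,0,0.4],[0,0,0,0,0.3],[0,0,0,0,0.3],[0,0,-1.2,0,0.3],[0,0,-3,0,0.3],[0,0,-4,0,0],[0,0,-4,0,0],[0,0,-1.2,0,0],[0,0,0,0,0]]]';python3 -m crank '[[[-3.7,-1.1,0,0,0],[-3.7,-1.1,0,0,0],[-3.7,-1.1,0,0,0],[-3.7,-1.1,0,0,0],[-3.7,-1.1,0,0,0],[-3.7,-1.1,0,0,0],[-3.7,-1.1,0,0,0],[-3.7,-1.1,0,0,0],[-3.7,-1.1,0,0,0],[-3.7,-1.1,0,0,0],[-3.7,-1.1,0,0,0],[-3.5,-1.2,0,0,0]]]'; python3 -m crank '[[[0,0,0,0,0],[0,0,0,0,0]]]'
```

```text
clock: 37.58
position: [596.5, 77.9, 170.8]
eef_rot: [2.221, 2.221, 0.002]
ft_force: [-0.5, -0.2, -2.2]
gripper_width: 31.8
clock: 38.42
position: [596.8, 78.0, 309.2]
eef_rot: [2.218, 2.218, 0.009]
ft_force: [-0.6, 0.4, -0.2]
gripper_width: 85.7
clock: 39.42
position: [462.1, -365.8, 303.3]
eef_rot: [-2.221, -2.221, 0.0]
ft_force: [0.2, -0.1, 1.0]
gripper_width: 85.3
clock: 39.58
position: [462.2, -365.3, 302.9]
eef_rot: [-2.223, -2.217, 0.0]
ft_force: [-0.0, 0.2, -0.5]
gripper_width: 85.7
```

```bash
python3 -m crank '[[[0,0,4,0,0],[0,0,4,0,0],[0,0,3,0,0],[0,0,1.5,0,0],[0,0,1,0,0],[0,0,0,0,0],[0,0,0,0,0.3],[0,0,0,0,0.6],[0,0,0,0,0.8],[0,0,0,0,0.8],[0,0,0,0,0.8],[0,0,0,0,0.8]]]' 40; python3 -m crank '[[[0,0,0,0,0.8],[0,0,0,0,0.8],[0,0,-0.5,0,0.8],[0,0,-1.5,0,0.8],[0,0,-2.5,0,0.8],[0,0,-2.5,0,0.8],[0,0,-2.5,0,0.8],[0,0,-2,0,0.8],[0,0,-1.5,0,0.8],[0,0,-0.5,0,0.8],[0,0,0,0,0.8]]]'; python3 -m crank '[[[1.2,0.25,0,0,0.8],[2.5,0.5,0,0,0.8],[4,0.5,0,0,0.8],[4,0.5,0,0,0.8],[4,0.5,0,0,0.8],[4,0.5,0,0,0.8],[4,0.5,0,0,0.8],[4,0.5,0,0,0.8],[4,0.5,0,0,0.8],[4,0.5,0,0,0.8],[3,0.5,0,0,0.8],[1.5,0.5,0,0,0.8]]]'; python3 -m crank '[[[0,0,0,0,0.8],[0,0,0,0,0.8],[0,0,0,0,0.8]]]'
```

```text
clock: 40.58
position: [463.2, -364.3, 170.0]
eef_rot: [2.221, 2.22, -0.0]
ft_force: [-2.0, 0.0, 5.7]
gripper_width: 33.9
clock: 41.5
position: [463.2, -364.1, 305.0]
eef_rot: [2.22, 2.22, 0.0]
ft_force: [-0.3, -0.2, -3.2]
gripper_width: 34.1
clock: 42.5
position: [519.9, 41.9, 302.6]
eef_rot: [-2.217, -2.223, 0.002]
ft_force: [-0.5, -1.4, -2.8]
gripper_width: 33.8
clock: 42.75
position: [520.2, 37.7, 303.0]
eef_rot: [-2.221, -2.221, 0.002]
ft_force: [0.4, -0.1, -2.5]
gripper_width: 33.9
```

Lower, release, then back off for a last look from the original viewpoint.

```bash
python3 -m crank '[[[0,0,1.5,0,0.8],[0,0,2.5,0,0.8],[0,0,2.5,0,0.8],[0,0,2.5,0,0.8],[0,0,2,0,0.8],[0,0,1,0,0.8],[0,0,0.6,0,0.8],[0,0,0.4,0,0.8],[0,0,0.2,0,0.8],[0,0,0,0,0.8],[0,0,0,0,0.8]]]'; python3 -m crank '[[[0,0,0,0,0.5],[0,0,0,0,0.4],[0,0,0,0,0.3],[0,0,0,0,0.3],[0,0,-1.2,0,0.3],[0,0,-3,0,0.3],[0,0,-4,0,0],[0,0,-4,0,0],[0,0,-1,0,0],[0,0,0,0,0]]]'; python3 -m crank '[[[-1.85,1.5,0,0,0],[-1.85,1.5,0,0,0],[0,0,0,0,0],[0,0,0,0,0],[0,0,0,0,0],[0,0,0,0,0]]]'
python3 - <<'E'
from h import *
import cv2,json
c=r.calibration("wrist"); json.dump({k:np.array(v).tolist() for k,v in c.items()},open("c6.json","w"))
f=r.grab_frame("wrist"); cv2.imwrite("pics/w6.png",f[:,:,::-1])
E
```

```text
clock: 43.67
position: [521.0, 37.9, 172.7]
eef_rot: [2.221, 2.221, 0.001]
ft_force: [0.5, 0.7, -2.6]
gripper_width: 34.0
clock: 44.5
position: [521.3, 38.0, 307.5]
eef_rot: [2.218, 2.218, 0.007]
ft_force: [0.2, 0.3, 0.2]
gripper_width: 85.4
clock: 45.0
position: [550.3, 1.4, 303.3]
eef_rot: [-2.22, -2.221, 0.001]
ft_force: [0.2, -0.1, 0.6]
gripper_width: 85.5
```

View pics/w6.png

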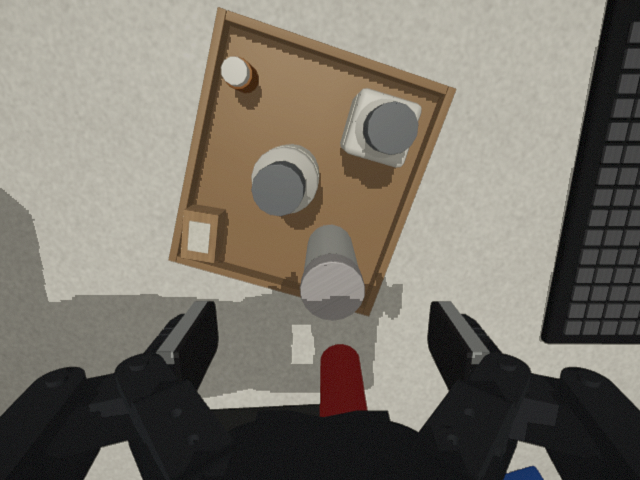

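The picture matches the first wrist view: square cap (391,127), round cap (279,188) and lid (333,290) are all within 2 px of the start. The whole scene, tray included, has shifted by about 2 px, because the arm is 1.4 mm off its first pose. The vial and carton have not moved, so I'm handing in.

```bash
python3 -c "
from h import *
import json
c=json.load(open('c6.json'))
for p in [(391,127,126),(279,188,130),(333,290,122)]: print(ray('wrist',*p,c))
print(r.finish_job())"
```

```text
[595.3  77.  126. ]
[520.8  37.5 130. ]
[558.2 -41.6 122. ]
the job is handed in; nothing more can be done
None
```

The job is done and handed in at about 45 s of the 147 s allowed. I stood the round bottle, square bottle and canister on the mat, set the dish on the balance pan, then put all three back in the tray in their old spots.

- **Containers:** by the last wrist picture, all three stand upright within about 2 mm of their measured starting positions (limit 15 mm).
- **Dish:** when I looked right after placing it, it stood about 1 mm from the pan's measured centre. I did not picture it again at the end.
- **Vial and carton:** they look unmoved in the last picture.
- **Disagreement:** the scene and side cameras differed from the wrist camera by up to about 10 mm on some points, so I used the wrist camera's values.
- **Forces:** the readings printed after each move stayed below about 8 N, and no check failed.

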